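# Home the X-ray plate in its corner stop

### The arm

A 6-joint arm with a two-finger parallel gripper is mounted at the origin on the work surface. World frame = base frame: x ahead of the robot, y to its left, z up, the work surface at z = 0. Lengths are in m, angles in rad, forces in N, time in s.
With the tool pointing down it reaches from about 0.25 to 0.725 m from the base axis. Payload 9.7 kg.
Tool frame: the origin (TCP) lies at the very end of the fingers, on their centre line; the grasp point (between the pads) lies 19 mm behind it; x points along the fingers, y is the direction in which the jaws open and shut, and the axes are right-handed (so a half turn about x gives the same grasp; the last joint's range is limited). The gripper opens to 85 mm and grips with 20 to 120 N. Pads are 22 mm wide; open, the fingers measure 114 mm over their backs; the gripper's body (76 mm by 85 mm) begins 54 mm behind the grasp point. The pads swing forward as they close: fully open they stand 13 mm farther back than shut.
Start: joints at [1.115, 0.087, 0.176, 1.66, 0, 1.571], TCP at [0.242, 0.494, 0.231] pointing down, gripper open.
Joint ranges: [-3.13, 3.13], [-0.85, 1.81], [-1.15, 1.24], [-2.2, 2.28], [-1.44, 1.52], [-3.14, 3.14]. Speed limits (rad/s): [2.22, 2.22, 2.57, 3.14, 3.14, 3.14].

### API

Orientations are given as a unit quaternion [w, x, y, z].
In Python, from workcell import env, fingers, imaging gives the robot as it stands. The module is installed in compiled form; this text tells all that it offers. Calls block until the motion is done:
- env.reach(position, orientation): joint-space move of the TCP to a pose.
- env.line_to(position, v=0.15, rotation=None, force_limit=None): straight line of the TCP; rotation=None keeps the orientation; v is the mean speed in m/s. With force_limit (N) it stops when the force on the tool has changed by that much, and returns True; else False.
- env.move_j(angles): joint-space move.
- fingers.open_gripper() and fingers.grab(strength=None): open the fingers fully, or close them until they stop; strength is the grip in N (None keeps the last).
- env.pause(seconds).
- env.ik(position, orientation): joint angles nearest the present ones, or None.
- env.state(): the state.
- imaging.camera(name): name is "scene" or "top" or "wrist"; returns the picture (420x560x3 uint8, red, green, blue); there is no depth.
- imaging.camera_params(name): a dict with "vfov" (degrees; the focal length in pixels is half the picture's height over the tangent of half this angle, whatever the lens; pixels are square), "cx", "cy" (the principal point, pixels), "world_to_cam" (4x4, takes a point from world to camera coordinates). Camera axes: x right, y down, z forward; pixel columns grow to the right and rows downward; lengths in m; the calibration is good to about 2 mm. The wrist camera is an equidistant fisheye: a pixel r from the principal point sees the ray r / f radians off the axis. A picture is of the moment at which its call begins: read the wrist's pose just before it. camera_params takes no time and is no camera call; for the wrist camera it gives the pose at the moment of the call.
A pose or a line that the arm cannot do raises env.MotionError and nothing moves.
- env.finish_job(): hands the job in, once; it reports no verdict.
Trained networks look in the newest picture that a camera, given by its name, has taken for a name from the list of things; names that differ only in an ending like _2 or _b are one class to them, and where a whole thing is asked for, a point or a joint stands for the part that bears it (a point fixed in the world has none). Each returns a list of dicts, best first, with "p" (0 to 1); they miss things now and then, are a little off and sometimes report something else, mostly with a low value. They report only what shows in the picture. A call takes as long as a camera call. They do not tell look-alikes from the thing itself.
- imaging.recognise(label, camera): "centre" ([row, column] in pixels, amid what is visible of it).
- imaging.mark_of(label, camera): "centre" ([row, column] in pixels: a listed point, or the origin of a listed thing).
The state is a dict: "time": time; "qpos": joint angles; "qd": joint speeds; "joint_efforts": joint torques, N m; "eef_pos": TCP position; "eef_rot": TCP orientation; "contact_force": force on the tool from outside, world axes, zero at the start; "wrist_torque": the same for the moment, N m; "finger_gap": opening from 0.0 (shut) to 1.0 (fully open).
Only numpy, scipy, OpenCV 4.12 (cv2) and the standard library are available. Lean on these libraries where they do the work, as an engineer would, in place of code of your own. Each camera call takes 0.05 s, during which the arm holds its last target. There are 200 camera calls.

### The job

Push the white-rimmed blue X-ray plate along the table into the L-shaped corner stop until it lies flush there, one long edge fully against the long rail and one short edge fully against the short rail. Only push it with the fingers: it must stay flat on the table and not be lifted, and the other things on the table are to be left where they stand. Finish with the fingers clear of it.

Things in the scene. Friction and masses are not known exactly. Their poses are not given: they have to be found in the camera images.
- plate: X-ray plate: a loose flat slab, white rim, blue face with a white cross on top, 0.35 to 0.7 kg, smooth and slippery (friction about 0.35), flat on the table. 120 mm along its x, 160 mm along its y, 16 mm thick; origin at the centre of its underside, z up. Too wide for the jaws. At the start its axes are turned less than 25 degrees from the stop's.
- corner_stop: Fixed aluminium L-shaped stop, yellow square on its corner; rails 14 mm high and wide. Origin: inner corner, table height. The long rail's inner face is x = 0, from y = 0 to -240 mm; the short rail's is y = 0, from x = 0 to -120 mm. The plate belongs at negative x and y: home, its origin is at x = -60, y = -80 mm, axes parallel to the stop's.
- bandage: Bystander, loose: rolled blue bandage standing on end, 60 mm diameter, 50 mm high, to the left of the stop. Origin at the centre of its underside.
- pill_bottle: Bystander, loose: small amber pill bottle, 44 mm diameter, 75 mm high, just beyond the long rail. Origin at the centre of its underside.
- bowl: Bystander, loose: steel bowl, 120 mm diameter, 45 mm high. Origin at the centre of its underside.
- clippers: Bystander, loose: grey fur clippers lying flat, 145 x 42 x 34 mm. Origin at the centre of its underside.
- jar: Bystander, loose: white jar with a blue cap, 56 mm diameter, 60 mm high. Origin at the centre of its underside.
- spray: Bystander, loose: red spray bottle with a white head, 72 mm diameter, 221 mm high. Origin at the centre of its underside.
- scissors: Bystander, loose: steel scissors lying flat, 145 x 58 x 6 mm. Origin at the centre of its underside.
There are look-alikes about, which are no part of the job. Of the things shaped like the plate, the white one is meant.

How it is judged:
At the end, for the whole second after the job is handed in: The plate rests flat on the table with its centre within 4 mm of its home in both directions (so no gap over 4 mm at the middle of either edge) and turned less than 2 degrees from the rails, at rest (x of plate in the frame of corner_stop between -0.064 and -0.056 m and y of plate in the frame of corner_stop between -0.084 and -0.076 m and angle between the x axis of plate and the x axis of corner_stop, either way round below 0.035 rad and height (world z) of plate below 0.004 m and angle between plate's own z axis and vertical below 0.04 rad and linear speed of plate below 0.01 m/s); the robot touches nothing.
It fails at once if the plate is lifted off the table or tipped (height (world z) of plate above 0.01 m or angle between plate's own z axis and vertical above 0.12 rad).
It fails at once if another thing is moved by more than 15 mm or knocked over (distance of any of bandage, pill_bottle, bowl, clippers, jar, spray, scissors from where it was at the start of the episode above 0.015 m or angle between any of bandage, pill_bottle, bowl, clippers, jar, spray, scissors's own z axis and vertical above 0.3 rad).
It also fails if it takes over 58 s, if anything falls off the work surface, if the arm or the gripper's body presses on something with over 40 N, if the wrist force passes 120 N, or if a joint passes its speed limit or range.

## Working session

There is one attempt and no reset: what is moved stays moved. The work goes in short steps, each a Python script; the robot and the scene stay as the last script left them, time stands still between calls to the robot, and variables do not carry over. Pictures are saved under pics/ and viewed, about 8 in all and at most 12, crops included, and the job is handed in when it is done.

```bash
mkdir -p pics
cat > h.py <<'E'
import numpy as np, cv2
from workcell import env, fingers, imaging
def ray(cam,rc):
    p=imaging.camera_params(cam); f=210/np.tan(np.radians(p['vfov']/2))
    T=np.linalg.inv(np.array(p['world_to_cam'])); 
    d=np.array([(rc[1]-p['cx'])/f,(rc[0]-p['cy'])/f,1.])
    return T[:3,3],T[:3,:3]@d
def px2w(cam,rc,z):
    o,d=ray(cam,rc); return (o+d*(z-o[2])/d[2])[:2]
def w2px(cam,P):
    p=imaging.camera_params(cam); f=210/np.tan(np.radians(p['vfov']/2))
    c=np.array(p['world_to_cam'])@np.r_[P,1]; return np.array([p['cy']+f*c[1]/c[2],p['cx']+f*c[0]/c[2]])
def snap(cam,name):
    im=imaging.camera(cam); cv2.imwrite(f'pics/{name}.png',im[:,:,::-1]); return im
E
python3 - <<'E'
from h import *
a=snap('top','top0'); b=snap('scene','scene0')
cv2.imwrite('pics/both.png',cv2.resize(np.hstack([a,b])[:,:,::-1],(800,300),interpolation=cv2.INTER_AREA))
for l in ['plate','corner_stop','bandage','pill_bottle','bowl','clippers','jar','spray','scissors']:
    print(l,[(round(d['p'],2),np.round(d['centre']).tolist(),px2w('top',d['centre'],0.0).round(3).tolist()) for d in imaging.mark_of(l,'top')[:4]])
p=imaging.camera_params('top');print(np.linalg.inv(p['world_to_cam']).round(3),p['vfov'])
E
```

```text
plate [(0.76, [161.0, 353.0], [0.596, -0.246]), (0.74, [189.0, 258.0], [0.528, 0.004]), (0.74, [280.0, 406.0], [0.286, -0.36]), (0.68, [265.0, 316.0], [0.328, -0.139])]
corner_stop [(0.81, [141.0, 205.0], [0.662, 0.141]), (0.5, [166.0, 444.0], [0.574, -0.479])]
bandage [(0.81, [168.0, 177.0], [0.589, 0.215])]
pill_bottle [(0.82, [124.0, 228.0], [0.708, 0.081])]
bowl [(0.86, [166.0, 445.0], [0.574, -0.482]), (0.34, [167.0, 176.0], [0.594, 0.216])]
clippers [(0.79, [219.0, 458.0], [0.436, -0.502])]
jar [(0.75, [245.0, 162.0], [0.39, 0.25])]
spray [(0.81, [192.0, 85.0], [0.532, 0.453])]
scissors [(0.78, [282.0, 410.0], [0.282, -0.368])]
[[-0.025 -0.984  0.175  0.285]
 [-1.     0.028  0.015 -0.064]
 [-0.019 -0.175 -0.984  1.07 ]
 [ 0.     0.     0.     1.   ]] 52.67325114188505
```

View pics/top0.png

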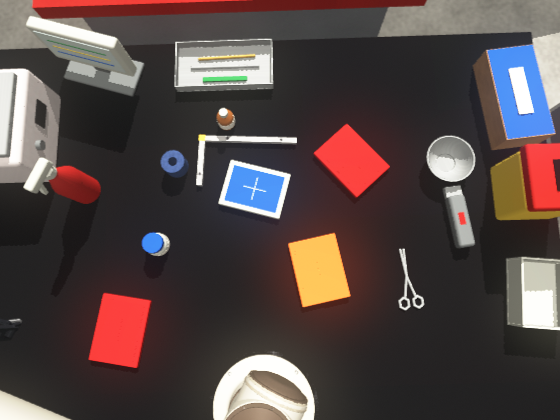

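The picture shows the white-rimmed blue plate with a cross at about (189,256). The stop's corner, with the yellow square, is at (139,203), and its long rail runs right to (141,296). The look-alikes are red at (160,352), orange at (270,319) and red at (330,120). Only the one at (189,256) has a white rim, a blue face and a cross, so that is the plate. I'll segment it and confirm in an enlarged crop.

```bash
cat >> h.py <<'E'
def plate_px(im):
    b=((im[:,:,2]>110)).astype(np.uint8); 
    R=slice(148,225);C=slice(206,300)
    m=np.zeros_like(b); m[R,C]=b[R,C]
    n,l,s,c=cv2.connectedComponentsWithStats(m)
    k=1+np.argmax(s[1:,4]); cnt=cv2.findContours((l==k).astype(np.uint8),0,2)[0][0]
    return cv2.minAreaRect(cnt),cnt
def plate_pose(im):
    r,cnt=plate_px(im)
    W=np.array([px2w('top',(p[0][1],p[0][0]),0.016) for p in cnt],np.float32)*1000
    (cx,cy),(w,h),a=cv2.minAreaRect(W)
    return (cx/1000,cy/1000),(w,h),a,W
E
python3 - <<'E'
from h import *
im=cv2.imread('pics/top0.png')[:,:,::-1].copy()
c,wh,a,W=plate_pose(im); print(c,wh,a)
S=8; x0,y0=190,122
crop=cv2.resize(im[y0:y0+75*1+20,x0:x0+115],None,fx=6,fy=6,interpolation=cv2.INTER_CUBIC)[:,:,::-1].copy()
r,_=plate_px(im); bp=((cv2.boxPoints(r)+.5-[x0,y0])*6).astype(int); cv2.polylines(crop,[bp],True,(0,255,0),1)
for i in range(0,115,10): cv2.putText(crop,str(x0+i),(i*6,10),0,.35,(0,255,255)); cv2.line(crop,(i*6+3,12),(i*6+3,18),(0,255,255))
for i in range(0,95,10): cv2.putText(crop,str(y0+i),(0,i*6+5),0,.35,(0,255,255))
cv2.imwrite('pics/crop0.png',crop)
# rails: white-ish pixels
g=im.min(2)
for col in range(212,296,12): print('long',col,g[128:150,col].tolist())
for row in range(148,184,8): print('short',row,g[row,190:212].tolist())
E
```

```text
(0.5262713012695313, 0.011665939331054687) (161.51718139648438, 121.38538360595703) 74.1978530883789
long 212 [47, 47, 47, 48, 48, 47, 57, 146, 247, 247, 249, 248, 233, 105, 68, 40, 40, 40, 41, 41, 48, 48]
long 224 [135, 102, 39, 39, 40, 39, 40, 73, 178, 172, 176, 177, 172, 94, 85, 40, 40, 41, 40, 40, 41, 41]
long 236 [48, 48, 48, 48, 48, 47, 48, 87, 214, 247, 248, 248, 244, 121, 105, 40, 40, 41, 40, 42, 49, 49]
long 248 [46, 47, 47, 47, 47, 48, 47, 58, 147, 248, 248, 248, 245, 188, 106, 51, 39, 39, 38, 40, 48, 49]
long 260 [45, 45, 45, 45, 44, 45, 45, 46, 120, 249, 248, 247, 248, 248, 107, 66, 37, 37, 38, 39, 42, 47]
long 272 [43, 43, 43, 43, 43, 44, 43, 44, 95, 230, 248, 247, 247, 242, 115, 101, 36, 36, 36, 35, 37, 45]
long 284 [41, 40, 41, 42, 42, 41, 42, 42, 72, 192, 249, 248, 248, 244, 171, 103, 46, 34, 33, 33, 34, 41]
short 148 [46, 47, 45, 46, 46, 46, 47, 46, 150, 237, 249, 249, 248, 236, 155, 67, 48, 48, 48, 49, 49, 48]
short 156 [46, 45, 46, 45, 46, 48, 47, 57, 201, 249, 249, 248, 249, 233, 93, 48, 48, 48, 48, 49, 49, 49]
short 164 [46, 46, 46, 47, 46, 46, 46, 167, 241, 248, 248, 248, 231, 128, 67, 48, 48, 49, 49, 49, 49, 49]
short 172 [45, 45, 45, 45, 46, 47, 62, 198, 236, 184, 217, 250, 240, 93, 48, 48, 48, 48, 48, 48, 50, 49]
short 180 [44, 45, 45, 45, 45, 46, 202, 249, 248, 248, 247, 229, 117, 64, 47, 48, 47, 48, 48, 48, 49, 49]
```

View pics/crop0.png

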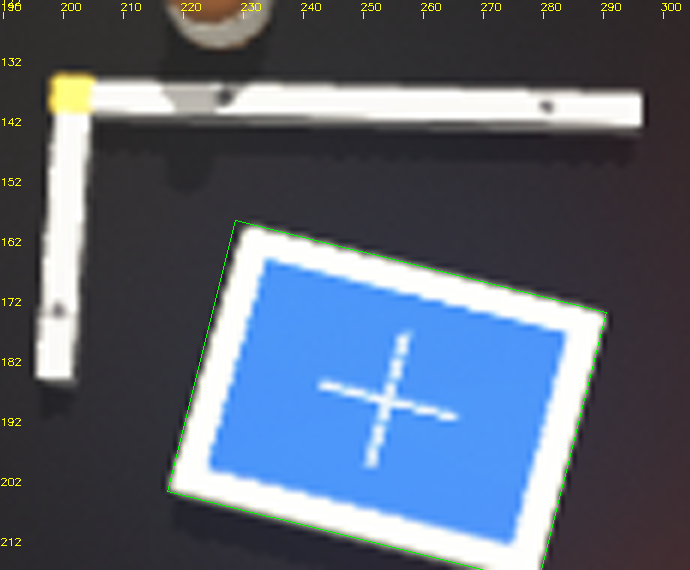

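The crop confirms it: white rim, blue face and white cross, with its corners traced correctly (161.5 x 121.4 mm measured). Next I'll fit the rails.

```bash
cat >> h.py <<'E'
def stop_pose(im):
    g=im.min(2).astype(float)
    def cross(v,o):  # last falling crossing of 175
        i=np.where(v>175)[0][-1]; return o+i+(v[i]-175)/(v[i]-v[i+1])
    L=np.array([px2w('top',(cross(g[128:144,c],128),c),.014) for c in [*range(208,214),*range(232,276,4),284,288]])
    s=np.array([px2w('top',(r,cross(g[r,190:212],190)),.014) for r in range(144,180,3)])
    pl=np.polyfit(L[:,1],L[:,0],1); ps=np.polyfit(s[:,0],s[:,1],1)
    y=(ps[0]*pl[1]+ps[1])/(1-ps[0]*pl[0]); x=np.polyval(pl,y)
    return np.array([x,y]),np.degrees(-np.arctan(pl[0])),np.degrees(np.arctan(ps[0])),np.std(L[:,0]-np.polyval(pl,L[:,1]))
E
python3 - <<'E'
from h import *
im=cv2.imread('pics/top0.png')[:,:,::-1].copy()
O,a1,a2,s=stop_pose(im);print(O,a1,a2,s)
c,wh,a,W=plate_pose(im); th=np.radians((a1+a2)/2); R=np.array([[np.cos(th),-np.sin(th)],[np.sin(th),np.cos(th)]])
print('plate in stop',R.T@(np.array(c)-O), a-90-np.degrees(th))
print(env.state()['eef_rot'],env.state()['finger_gap'])
for l,rc in dict(bottle=(124,228),bandage=(168,177)).items(): print(l,px2w('top',rc,0)-O)
E
```

```text
[0.65937037 0.14036687] -3.1360541726183673 -3.2088148868088555 0.00041492153238871016
plate in stop [-0.12577264 -0.13586955] -12.629712381907481
[ 0.68883393  0.15977219  0.68881104 -0.15974985] 0.9989206881571832
bottle [ 0.04794392 -0.06025181]
bandage [-0.06916069  0.07410384]
```

```bash
cat >> h.py <<'E'
from scipy.spatial.transform import Rotation as Ro
O=np.array([.6594,.1404]); TH=np.radians(-3.17); RS=np.array([[np.cos(TH),-np.sin(TH)],[np.sin(TH),np.cos(TH)]])
def P(sx,sy,z): return [*(O+RS@np.array([sx,sy])),z]
def S(): s=env.state(); return (RS.T@(np.array(s['eef_pos'][:2])-O)).round(4),round(s['eef_pos'][2],4),np.round(s['contact_force'],1),round(s['time'],1)
def quats(ang): # jaw direction angle in stop frame (deg)
    out=[]
    for a in (ang,ang+180):
        t=TH+np.radians(a); x=np.array([0,0,-1.]); y=np.array([np.cos(t),np.sin(t),0])
        q=Ro.from_matrix(np.c_[x,y,np.cross(x,y)]).as_quat(); out.append([q[3],q[0],q[1],q[2]])
    return out
def go(sx,sy,z,ang):
    c=[(q,env.ik(P(sx,sy,z),q)) for q in quats(ang)]; c=[k for k in c if k[1] is not None]
    q=min(c,key=lambda k:abs(np.array(k[1])-env.state()['qpos']).max())[0]; env.reach(P(sx,sy,z),q); return q
E
python3 - <<'E'
from h import *
go(-.238,-.136,.15,90); print(S())
env.line_to(P(-.238,-.136,.02),v=.12)
print(env.line_to(P(-.238,-.136,-.009),v=.02,force_limit=4)); print(S())
snap('scene','s1')
E
```

```text
(array([-0.2378, -0.1355]), np.float64(0.1502), array([ 0.4,  0. , -0.4]), 2.4)
False
(array([-0.2379, -0.136 ]), np.float64(-0.0089), array([ 0.4, -0.5,  0.2]), 5.2)
```

View pics/s1.png

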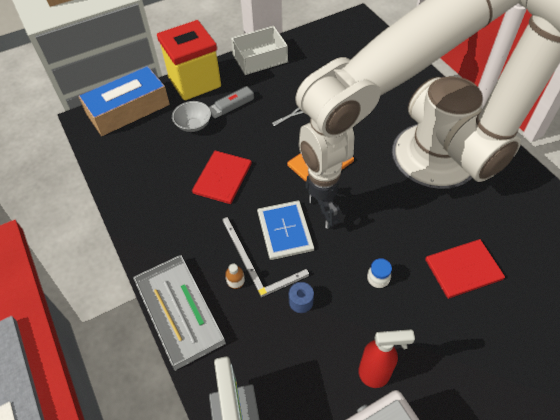

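The gripper is down at about (325,215), beside the plate's near long edge at (288,230), and it touched nothing. The finger tips are about 4 mm above the table. Next I push towards the long rail.

Run:
```python
from h import *
env.line_to(P(-.238,-.136,-.007),v=.03)
print(env.line_to(P(-.160,-.136,-.007),v=.04,force_limit=25),S())
print(env.line_to(P(-.120,-.136,-.007),v=.025,force_limit=12),S())
x=S()[0][0]
env.line_to(P(x-.03,-.136,-.007),v=.1); env.line_to(P(x-.03,-.136,.13),v=.2); 
go(-.15,-.31,.2,0); print(S())
im=snap('top','t2'); c,wh,a,W=plate_pose(im); print(np.array(c),wh,a, RS.T@(np.array(c)-O))
cv2.imwrite('pics/t2c.png',cv2.resize(im[100:260,130:370],None,fx=3,fy=3)[:,:,::-1])
```

```text
False (array([-0.16 , -0.136]), np.float64(-0.0069), array([-1.1,  0.7, -0.7]), 7.6)
True (array([-0.1307, -0.136 ]), np.float64(-0.0076), array([-0.3, -0.3, -0.9]), 8.8)
(array([-0.1502, -0.3096]), np.float64(0.1991), array([ 0.4,  0.4, -0.2]), 11.2)
[0.583013   0.01985772] (161.1908721923828, 101.04912567138672) 88.22975158691406 [-0.06960428 -0.12458193]
```

View pics/t2c.png

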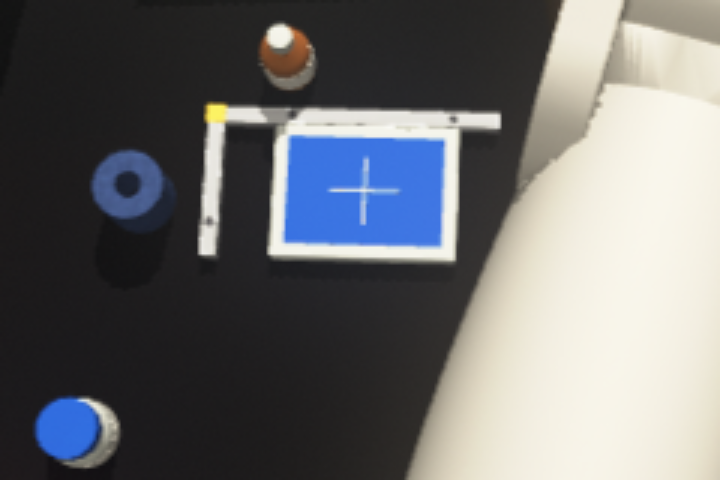

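The plate now lies against the long rail, with its top edge at about row 125 of the crop and columns 280-460. The bystanders are unmoved, and about 45 mm remains to the short rail.

Run:
```python
from h import *
go(-.068,-.242,.13,0)
env.line_to(P(-.068,-.242,.02),v=.12)
print(env.line_to(P(-.068,-.242,-.007),v=.03,force_limit=5),S())
print(env.line_to(P(-.068,-.190,-.007),v=.04,force_limit=25),S())
print(env.line_to(P(-.068,-.160,-.007),v=.025,force_limit=12),S())
y=S()[0][1]
env.line_to(P(-.068,y-.03,-.007),v=.1); env.line_to(P(-.068,y-.03,.13),v=.2)
# reseat against the long rail
go(-.165,-.085,.13,90); env.line_to(P(-.165,-.085,.02),v=.15)
print(env.line_to(P(-.165,-.085,-.007),v=.04,force_limit=5),S())
print(env.line_to(P(-.12,-.085,-.007),v=.03,force_limit=12),S())
x=S()[0][0]
env.line_to(P(x-.03,-.085,-.007),v=.1); env.line_to(P(x-.03,-.085,.15),v=.2)
go(-.27,-.28,.2,90); print(S())
im=snap('top','t3')
cv2.imwrite('pics/t3c.png',cv2.resize(im[110:210,160:310],None,fx=5,fy=5)[:,:,::-1])
b=((im[:,:,2]>150)&(im[:,:,0].astype(int)<130)).astype(np.uint8); n,l,s,c=cv2.connectedComponentsWithStats(b[140:215,206:290])
k=1+np.argmax(s[1:,4]); cn=cv2.findContours((l==k).astype(np.uint8),0,2)[0]
cn=max(cn,key=cv2.contourArea)
W=np.array([px2w('top',(p[0][1]+140,p[0][0]+206),.016) for p in cn],np.float32)*1000
(cx,cy),wh,a=cv2.minAreaRect(W); print(RS.T@(np.array([cx,cy])/1000-O),wh,a,'yaw vs stop',a-90+3.17)
```

```text
False (array([-0.0678, -0.242 ]), np.float64(-0.0068), array([-0.6, -0.6, -0.3]), 13.9)
False (array([-0.068, -0.19 ]), np.float64(-0.007), array([ 0.5, -0.5, -1. ]), 15.4)
True (array([-0.0683, -0.1687]), np.float64(-0.0073), array([ 0.5, -3.3,  1.5]), 16.2)
False (array([-0.1649, -0.085 ]), np.float64(-0.0069), array([ 0.5,  0.2, -0.8]), 20.4)
True (array([-0.1307, -0.0851]), np.float64(-0.0078), array([ 0.1, -0.2, -0.2]), 21.5)
(array([-0.2697, -0.2796]), np.float64(0.1993), array([-0.3, -0.5,  0.5]), 23.8)
[-0.05959306 -0.07902729] (133.84994506835938, 94.8016586303711) 86.77658081054688 yaw vs stop -0.05341918945312507
```

View pics/t3c.png

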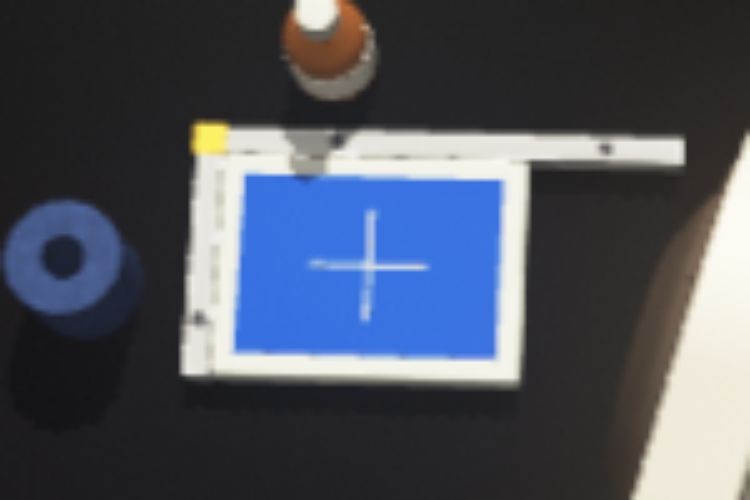

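The plate lies flush against both rails. I measure its centre at (-59.6, -79.0) mm in the stop frame, turned -0.05°. The bandage and bottle have not moved, and the gripper is clear.

```bash
python3 -c "
from h import *
env.finish_job(); print(S())"
```

```text
the job is handed in; nothing more can be done
the job is handed in; nothing more can be done
```

The X-ray plate is pushed home into the corner stop, and the job is handed in at about 24 s of the 58 s allowed. No verdict was reported.

**What I did:** I used the two open fingers as a pusher, in three pushes that each stopped on contact:
- a push against the long rail, which also squared the plate up from its initial 12.6° turn;
- a push along the long rail into the short rail;
- a last gentle push against the long rail to reseat it.

**Last checks:**
- **Position:** in the top camera picture the plate's centre is at (-59.6, -79.0) mm in the stop frame, against a home of (-60, -80) mm.
- **Angle:** it is turned about -0.05° from the rails.
- **Contact:** both edges look flush. The force stops agree: both long-rail pushes stopped at the same finger position, 130.7 mm out from the long rail.
- **Other things:** the bandage and pill bottle showed no movement by eye in the last picture. I did not look again at the others; the arm only passed well above the table away from the plate.
- **Gripper:** it finished about 0.2 m up, clear of everything.

No check failed. In the picture after the first push, my outline of the plate merged with the rail, so its x position there was not usable. I fixed that by measuring the blue face in the final check.

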